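Snap the dust cover level and shut the label drawer

ROBOT

A 6-joint arm with a two-finger parallel gripper is mounted at the origin on the work surface; the furniture and walls round the work are solid. World frame = base frame: x ahead of the robot, y to its left, z up, the work surface at z = 0. Lengths are in mm, angles in rad, forces in N, time in s.
With the tool pointing down it reaches from about 325 to 750 mm from the base axis. Payload 7.6 kg.
Tool frame: the origin (TCP) lies midway between the tips of the shut fingers; the grasp point (between the pads) lies 19 mm behind it (env.hold_point_z is the distance from the TCP to the grasp point, in mm); z points along the fingers, y is the line along which they close (so a half turn about z gives the same grasp; the last joint's range is limited). The gripper opens to 85 mm and grips with 20 to 120 N. Pads are 22 mm wide; open, the fingers measure 114 mm over their backs; the gripper's body (76 mm by 85 mm) begins 54 mm behind the grasp point. The pads swing forward as they close: fully open they stand 13 mm farther back than shut.
Start: joints at [-1.227, 0.052, 1.401, -0, 1.689, -0.07], TCP at [211.124, -480.7, 231.323] pointing down, gripper open.
Joint ranges: [-2.9, 2.9], [-0.91, 2.17], [0.12, 2.37], [-1.06, 4.2], [0.26, 2.73], [-2.93, 2.93]. Speed limits (rad/s): [2.57, 2.57, 3.01, 3.14, 3.14, 3.14].

INTERFACE

Orientations are given as a unit quaternion [x, y, z, w].
In Python, from rig import env gives the robot as it stands. The module is installed in compiled form; this text tells all that it offers.
- The arm moves only by the tool move_arm, never from a script. Its argument "steps" is a list of rows, each a list of 3 entries, a list of its own where there are three numbers: the shift along the tool's x, y, z in mm, then the turn, a rotation vector about the tool's x, y, z in degrees, then the gripper's target within -1 to 1 (fully open at 1, half-way at 0, shut at -1). In form: [[[tx, ty, tz], [rx, ry, rz], grip], ...]. A call has exactly 8 rows; each row shifts and turns the commanded pose from where the row before left it, along the tool's axes as they then stand; what a row does not reach is not made up. A row lasts 1/12 s, in which the tool goes at most 41.7 mm and 7.16 degrees, less where a joint would pass 70% of its speed; a pose out of reach is approached as far as the arm can. A call with a gripper value outside its range is refused whole. The fingers move at their own pace and stop on an object; "force" is the grip in N (left out, the last holds). Time passes only in rows, so rows that do not move let the fingers close, or fill a call up. It gives the time, the measured TCP pose, the force, the opening and the grip force at its end, in the units of the state.
- env.state(): the state, without advancing time (a new reading comes with each control period).
- env.get_image(name): name is "side" or "top" or "wrist"; returns a dict with "frame" (420x560x3 uint8, red, green, blue), "vertical_fov" (degrees; the focal length in pixels is half the picture's height over the tangent of half this angle, whatever the lens; pixels are square), "cx", "cy" (the principal point, pixels), "k1" (the pictures are not rectified: a ray, as slopes to the right and down, at radius r is drawn at 1 + k1 r^2 times it, then the intrinsics apply), "position" and "attitude" of the camera in the world. Camera axes: x right, y down, z forward; pixel columns grow to the right and rows downward; lengths in mm; the calibration is good to about 2 mm. A picture is of the moment at which its call begins. There is no depth.
- env.finish_job(): hands the job in; it is judged then, once.
The state is a dict: "time": time; "joints": joint angles; "dq": joint speeds; "effort": joint torques, N m; "tcp_pos": TCP position; "tcp_rot": TCP orientation; "wrist_force": force on the tool from outside, world axes, zero at the start; "torque": the same for the moment, N m; "width": finger opening in mm; "grasp_force": force on a finger pad.
Only numpy, scipy, OpenCV 4.12 (cv2) and the standard library are available. Lean on these libraries where they do the work, as an engineer would, in place of code of your own. Each camera call takes 0.05 s, during which the arm holds its last target. There are 200 camera calls.

TASK

One of the two dust covers in the open drawer of the label station is not pressed home: its rear edge, next to the cabinet, still stands up on its catches. Press it down until it snaps in level like its neighbour, and only then push the drawer fully in until it clicks home. Leave both covers in their compartments and do not knock over or shove away the oil bottle and the roll of brown tape nearby.

Things in the scene. Friction and masses are not known exactly. Their poses are not given: they have to be found in the camera images.
- label_station: fixed grey drawer cabinet 160 x 160 x 75 mm; above it on posts a steel shelf (underside 240 mm above the table, rolls on it up to 305 mm) overhangs the front face by 70 mm, so near the face the tool must lean outward. Origin: centre of its foot on the table; x points from front to back (the way the drawer goes in), z up; front face at x = -80 mm
- station_drawer (a joint): how far the drawer is pulled out, m: 0 is fully home; starts at 0.145. A ball detent resists over the last 12 mm and draws it home from about 5 mm; shutting takes some 10 N
- drawer_front (a point): centre of the drawer's flat front face (150 mm wide, 55 mm tall), 42 mm above the table; axes as label_station: push in along +x. A finger pull sticks out 14 mm along the lower edge, its top 27 mm below this point
- drawer_seat (a point): point in the drawer midway between its two compartments, at the height of the ledges the covers rest on (45 mm above the table); axes as label_station. The compartments' centres lie 35 mm to either side in y; the drawer's front face 67 mm toward -x
- cover_1: one of two like aluminium covers: plate 110 (x) x 64 (y) x 5 mm, raised panel 84 x 44 mm in its middle, its top 12 mm above the underside. Origin: centre of underside; x toward the cabinet. Seated: level, origin at ledge height. Not home: rises 0.15 rad to the rear, resting on two spring balls in the drawer's rear wall; about 10 N near the panel's rear end, on the middle line, snaps it in
- cover_2: the other cover, exactly like cover_1; either may lie in either compartment, left or right
- oil_bottle: upright bottle of oil, 52 mm across, 167 mm tall, a bystander; origin at the centre of its foot
- brown_tape: roll of brown tape lying flat, 100 mm across, 48 mm tall, a bystander; origin at the centre of its underside

How it is judged:
By the outcome, as a careful person would: the job done as asked, in the order asked, and still so for the second after the job is handed in, with the robot touching nothing.
It also fails if it takes over 38 s, if anything falls off the work surface, if the arm or the gripper's body presses on something with over 40 N, if the wrist force passes 120 N, or if a joint passes its speed limit or range.

## Working session

There is one attempt and no reset: what is moved stays moved. The work goes in short steps, Python scripts to look and compute and a tool call to move; the robot and the scene stay as the last step left them, time stands still between calls to the robot, and variables do not carry over. Pictures are saved under pics/ and viewed, at most 10 in all, crops included, and the job is handed in when it is done.

Besides the shell and the picture viewer there is one more tool, called after "Request:" as name([rows], argument=value, ...), one row to a line, values as JSON. move_arm: Moves the arm, as the interface text tells. Its arguments: {"type":"object","properties":{"steps":{"type":"array","items":{"type":"array"}},"force":{"type":"number"}},"required":["steps"]}

```bash
mkdir -p pics; cat > h.py <<'E'
import numpy as np, cv2
from scipy.spatial.transform import Rotation as R
def cam(im):
    h=im['frame'].shape[0]; f=h/2/np.tan(np.radians(im['vertical_fov'])/2)
    a=np.array(im['attitude'],float); Rm=R.from_quat(a).as_matrix() if a.size==4 else a.reshape(3,3)
    return f,Rm,np.array(im['position'],float)
def ray(im,u,v):
    f,Rm,p=cam(im); d=np.array([(u-im['cx'])/f,(v-im['cy'])/f]); s=d.copy()
    for _ in range(20): s=d/(1+im['k1']*(s@s))
    return p,Rm@np.array([s[0],s[1],1.])
def onz(im,u,v,z):
    p,d=ray(im,u,v); return p+d*(z-p[2])/d[2]
def proj(im,P):
    f,Rm,p=cam(im); c=Rm.T@(np.array(P,float)-p); s=c[:2]/c[2]; s=s*(1+im['k1']*(s@s)); return f*s+[im['cx'],im['cy']]
E
python3 - <<'E'
from rig import env
import cv2,pickle
ims={}
for n in ('side','top'):
    im=env.get_image(n); ims[n]=im; cv2.imwrite(f'pics/{n}0.png',im['frame'][:,:,::-1])
    print(n,{k:v for k,v in im.items() if k!='frame'})
pickle.dump(ims,open('ims0.pkl','wb')); print(env.state())
E
```

```text
side {'vertical_fov': 50.02215754647807, 'cx': 285.15355889227783, 'cy': 212.4258486003117, 'k1': 0.04928495112763462, 'position': array([ 50.87808582, 887.59173936, 834.67149408]), 'attitude': array([-0.19406864,  0.88248961, -0.41688753,  0.09876361])}
top {'vertical_fov': 48.63887297323144, 'cx': 283.1075300718844, 'cy': 200.23592221151773, 'k1': -0.15394694188415192, 'position': array([-127.67006539,  210.53393357, 1141.22771124]), 'attitude': array([-0.60668823,  0.75494745, -0.19295925,  0.1573228 ])}
{'time': 0.1, 'joints': array([-1.22726870e+00,  5.27635309e-02,  1.40161188e+00, -1.69260558e-05,
        1.68857558e+00, -7.03382498e-02]), 'dq': array([-0.00014168, -0.00151064, -0.00216137,  0.00012222,  0.0003941 ,
       -0.00031409]), 'effort': array([ 1.78227561e-03, -3.82581139e+01, -3.60985565e+01, -5.28189264e-05,
        4.75275694e-03,  2.26613616e-05]), 'tcp_pos': array([ 211.04071811, -480.4325554 ,  230.56771457]), 'tcp_rot': array([ 9.78665650e-01,  2.05458228e-01, -1.00809613e-04, -6.71699587e-04]), 'wrist_force': array([-0.46389895,  0.73056388, -0.48256059]), 'torque': array([0.01686225, 0.02379582, 0.05220209]), 'grasp_force': 0.0, 'width': 85.5610680600673}
```

View pics/side0.png

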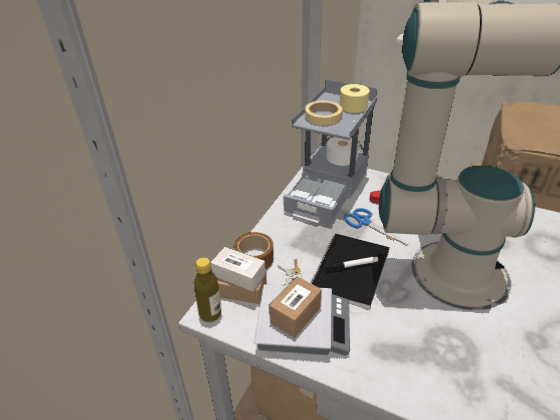

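View pics/top0.png

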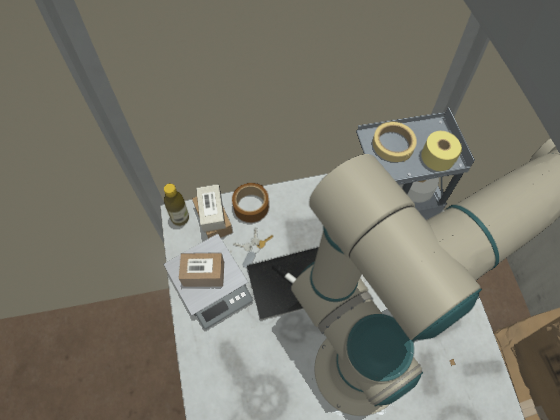

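The side view shows the station at about (325,150), with its open drawer at (315,200). The tape is at (253,248) and the bottle at (207,292). In the top view the arm hides the drawer. I'll enlarge the side view.

```bash
python3 - <<'E'
import pickle,cv2
ims=pickle.load(open('ims0.pkl','rb'))
a=ims['side']['frame'][70:230,270:390,::-1]
b=ims['side']['frame'][150:225,275:375,::-1]
cv2.imwrite('pics/s_crop.png',cv2.resize(b,None,fx=8,fy=8,interpolation=cv2.INTER_CUBIC))
E
```

```text
(no output)
```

View pics/s_crop.png

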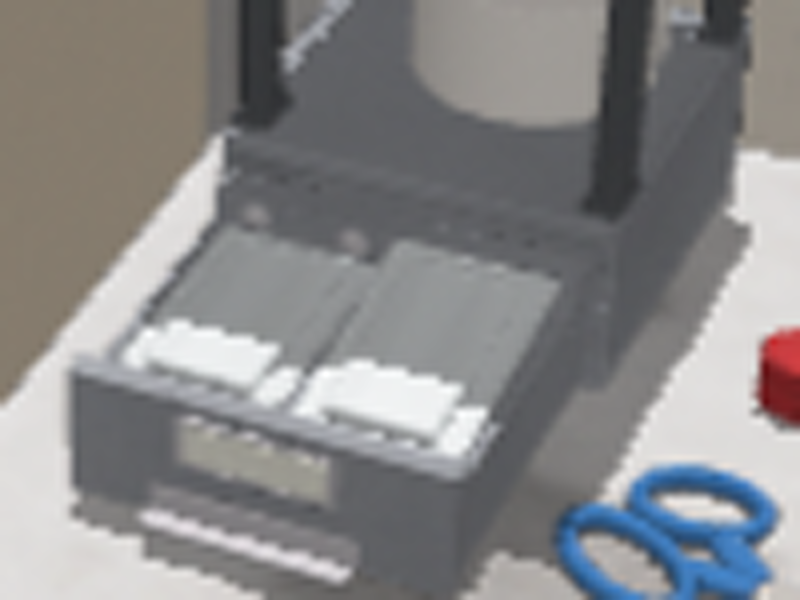

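The near-robot (image-right) cover hides its catch balls, while the left one shows them at (255,215) and (350,240). So the right cover is the raised one. Next I'll measure its pose.

```bash
python3 - <<'E'
import pickle,numpy as np
from h import *
ims=pickle.load(open('ims0.pkl','rb')); s=ims['side']; t=ims['top']
c=lambda u,v,z: onz(s,275+u/8-.5,150+v/8-.5,z)
pts={'drFL':(75,362,69.5),'drFR':(468,470,69.5),'cabL':(228,137,75),'cabR':(612,232,75),'cabBackR':(740,60,75)}
for k,a in pts.items(): print(k,c(*a).round(1))
A=c(75,362,69.5);B=c(468,470,69.5);C=c(228,137,75);D=c(612,232,75)
for P,Q in((A,B),(C,D)): print(np.linalg.norm(P-Q), np.degrees(np.arctan2(*(P-Q)[1::-1])))
print('mid',(A+B)/2,(C+D)/2, 'yaw', np.degrees(np.arctan2(*((C+D)/2-(A+B)/2)[1::-1])))
for n,u,v,z in(('tape',253,240,48),('bottlecap',204,264,167)): print(n,onz(s,u,v,z).round(1))
for n,u,v,z in(('tape',251,202,48),('bottlecap',170,190,167)): print(n,onz(t,u,v,z).round(1))
E
```

```text
drFL [494.  -25.5  69.5]
drFR [346.6 -25.1  69.5]
cabL [ 498.3 -171.1   75. ]
cabR [ 345.4 -170.6   75. ]
cabBackR [ 337.7 -301.6   75. ]
147.37829943266362 -0.14239734254322994
152.97067367793386 -0.18430206918979922
mid [420.3293779  -25.29377443  69.5       ] [ 421.85927745 -170.83076514   75.        ] yaw -89.39772316272322
tape [496.5 156.1  48. ]
bottlecap [486.5 372.3 167. ]
tape [474.3 170.4  48. ]
bottlecap [484.7 363.  167. ]
```

Request:
move_arm([
  [[0,-20,-40],[0,0,0],-1],
  [[0,-20,-40],[0,0,0],-1],
  [[0,-20,-40],[0,0,0],-1],
  [[0,-20,-40],[0,0,0],-1],
  [[0,-20,-40],[0,0,0],-1],
  [[40,-2,0],[0,0,-5.5],-1],
  [[40,-2,0],[0,0,-5.5],-1],
  [[40,-2,0],[0,0,-5.5],-1],
], force=40)

```text
time: 0.77
tcp_pos: [275.9, -331.2, 417.8]
tcp_rot: [0.939, 0.345, 0.0, 0.0]
wrist_force: [0.5, 0.6, -1.0]
width: -0.1
grasp_force: 0.0
```

Request:
move_arm([
  [[40,-2,0],[0,0,-5.5],-1],
  [[40,-2,0],[0,0,-5.5],-1],
  [[40,-2,0],[0,0,-5.5],-1],
  [[40,-2,0],[0,0,-5.5],-1],
  [[40,-2,0],[0,0,-5.5],-1],
  [[40,-2,0],[0,0,-5.5],-1],
  [[40,-2,0],[0,0,-5.5],-1],
  [[40,-2,0],[0,0,-5.5],-1],
])

```text
time: 1.43
tcp_pos: [420.8, -52.9, 416.9]
tcp_rot: [0.74, 0.672, -0.0, -0.001]
wrist_force: [1.4, -0.7, -0.2]
width: 0.0
grasp_force: 0.0
```

Request:
move_arm([
  [[38,-12,0],[0,0,-5.5],-1],
  [[38,-12,0],[0,0,0],-1],
  [[38,-12,0],[0,-5,0],-1],
  [[0,0,0],[0,-7,0],-1],
  [[0,0,0],[0,-7,0],-1],
  [[0,0,0],[0,-7,0],-1],
  [[0,0,0],[0,-7,0],-1],
  [[0,0,0],[0,-7,0],-1],
])

```text
time: 2.1
tcp_pos: [389.3, 58.9, 418.2]
tcp_rot: [0.666, 0.663, -0.242, 0.242]
wrist_force: [0.4, -1.0, -0.9]
width: 0.1
grasp_force: 0.0
```

```bash
python3 - <<'E'
from rig import env
import cv2,pickle
from h import *
im=env.get_image('wrist'); t=env.get_image('top');st=env.state()
pickle.dump((im,t),open('w1.pkl','wb')); cv2.imwrite('pics/w1.png',im['frame'][:,:,::-1]);cv2.imwrite('pics/t1.png',t['frame'][:,:,::-1])
print(st['tcp_pos'],R.from_quat(st['tcp_rot']).as_matrix().round(3),st['joints'].round(2),im['position'])
for n,P in dict(ctr=(386,-92.5,50),rear=(386,-134,71),FL=(495,-25.5,69.5),FR=(346,-25.5,69.5)).items(): print(n,proj(im,P).round(),proj(t,P).round())
E
```

```text
[389.41732563  60.02706828 414.65784601] [[-0.004  1.    -0.006]
 [ 0.766 -0.001 -0.643]
 [-0.643 -0.007 -0.766]] [ 0.47 -0.13  1.34 -0.75  2.15  0.12] [389.09222136 205.63340274 480.29984966]
ctr [279.  95.] [355. 211.]
rear [279. 123.] [371. 205.]
FL [355.  62.] [320. 178.]
FR [251.  62.] [335. 226.]
```

View pics/w1.png

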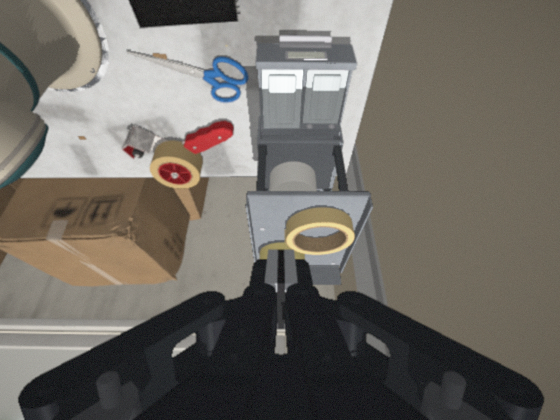

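The wrist view shows the drawer front edge running from about (258,68) to (354,68), roughly 3 px right of my prediction. I'll move lower and look closer.

Request:
move_arm([
  [[15,0,34],[0,0,0],-1],
  [[15,0,34],[0,0,0],-1],
  [[15,0,34],[0,0,0],-1],
  [[15,0,34],[0,0,0],-1],
  [[15,0,34],[0,0,0],-1],
  [[15,0,34],[0,0,0],-1],
  [[0,0,0],[0,-5,0],-1],
  [[0,0,0],[0,0,0],-1],
])

```text
time: 2.87
tcp_pos: [387.5, -3.7, 200.5]
tcp_rot: [0.655, 0.652, -0.273, 0.267]
wrist_force: [1.0, 0.4, -0.3]
width: 0.2
grasp_force: 0.0
```

```bash
python3 - <<'E'
from rig import env
import cv2,pickle
from h import *
im=env.get_image('wrist'); t=env.get_image('side');st=env.state()
pickle.dump((im,t),open('w2.pkl','wb')); cv2.imwrite('pics/w2.png',cv2.resize(im['frame'][:300,140:540,::-1],None,fx=2,fy=2))
print(st['tcp_pos'],R.from_quat(st['tcp_rot']).as_matrix().round(3),st['joints'].round(2),im['position'])
for n,P in dict(ctr=(386,-92.5,50),rear=(386,-134,71),FL=(495,-25.5,69.5),FR=(346,-25.5,69.5)).items(): print(n,((proj(im,P)-[140,0])*2).round())
E
```

```text
[389.33280753  -2.59988349 203.63193514] [[ 0.004  1.    -0.004]
 [ 0.713 -0.006 -0.701]
 [-0.701  0.    -0.713]] [ 0.38 -0.14  1.81 -0.72  1.77  0.34] [388.2108238  147.76849274 250.18132985]
ctr [283. 309.]
rear [283. 386.]
FL [550. 240.]
FR [183. 240.]
```

View pics/w2.png

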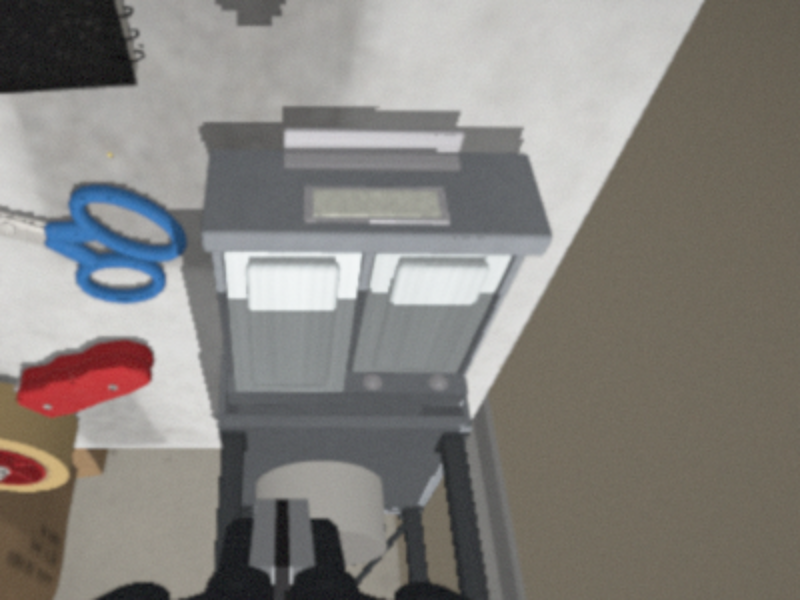

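The image-left (small x) cover stands proud: its rear edge runs from about (235,390) to (345,390). The other cover's catch balls are visible at (373,382) and (437,382).

```bash
python3 - <<'E'
import pickle
from h import *
im,s=pickle.load(open('w2.pkl','rb'))
for n,u,v,z in [('rearL',235,392,62),('rearR',345,392,62),('panfrontL',247,262,58),('panfrontR',338,262,58),('FL',203,240,69.5),('FR',550,240,69.5),('cabL',222,428,75),('cabR',470,428,75),('pan2L',403,262,57),('pan2R',488,262,57),('balls1',373,382,55),('ball2',437,382,55)]:
    print(n,onz(im,140+u/2,v/2,z).round(1))
E
```

```text
rearL [ 356.9 -154.6   62. ]
rearR [ 423.2 -154.4   62. ]
panfrontL [370.1 -50.   58. ]
panfrontR [411.2 -50.   58. ]
FL [354.  -25.7  69.5]
FR [494.9 -25.4  69.5]
cabL [ 347.7 -176.2   75. ]
cabR [ 502.2 -175.6   75. ]
pan2L [440.7 -51.   57. ]
pan2R [479.2 -50.8  57. ]
balls1 [ 440.5 -154.1   55. ]
ball2 [ 479.3 -154.    55. ]
```

Request:
move_arm([
  [[-4,0,28],[0,0,0],-1],
  [[-4,0,28],[0,0,0],-1],
  [[-4,0,28],[0,0,0],-1],
  [[-4,0,28],[0,0,0],-1],
  [[-4,0,28],[0,0,0],-1],
  [[-4,0,28],[0,0,0],-1],
  [[0,0,0],[0,0,0],-1],
  [[0,0,0],[0,0,0],-1],
])

```text
time: 3.63
tcp_pos: [388.7, -138.8, 101.9]
tcp_rot: [0.657, 0.651, -0.269, 0.268]
wrist_force: [0.5, 0.8, 1.4]
width: -0.0
grasp_force: 0.0
```

```bash
python3 - <<'E'
from rig import env
import cv2,pickle
from h import *
im=env.get_image('wrist');st=env.state()
pickle.dump(im,open('w3.pkl','wb')); cv2.imwrite('pics/w3.png',im['frame'][:,:,::-1])
print(st['tcp_pos'],st['wrist_force'],R.from_quat(st['tcp_rot']).as_matrix().round(3))
E
```

```text
[ 389.31049995 -138.17666758  102.46626143] [ 0.17163589 -0.86784349 -0.03439273] [[ 0.007  1.    -0.002]
 [ 0.712 -0.007 -0.703]
 [-0.703  0.003 -0.712]]
```

View pics/w3.png

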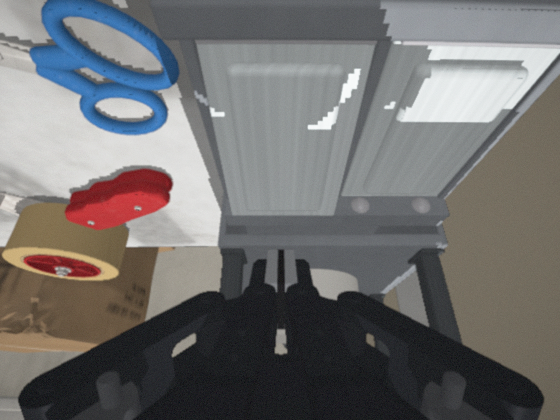

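The fingertips at (281,255) line up with the raised cover, which spans columns 228 to 340. I'll press straight down.

Request:
move_arm([
  [[3.5,0,3.6],[0,0,0],-1],
  [[3.5,0,3.6],[0,0,0],-1],
  [[3.5,0,3.6],[0,0,0],-1],
  [[3.5,0,3.6],[0,0,0],-1],
  [[1.4,0,1.4],[0,0,0],-1],
  [[1.4,0,1.4],[0,0,0],-1],
  [[1.4,0,1.4],[0,0,0],-1],
  [[1.4,0,1.4],[0,0,0],-1],
])

```text
time: 4.35
tcp_pos: [388.7, -138.5, 73.5]
tcp_rot: [0.655, 0.652, -0.27, 0.269]
wrist_force: [-1.3, 0.1, 6.4]
width: -0.0
grasp_force: 3.6
```

Contact made. I'll keep pressing.

Request:
move_arm([
  [[0.7,0,0.7],[0,0,0],-1],
  [[0.7,0,0.7],[0,0,0],-1],
  [[0.7,0,0.7],[0,0,0],-1],
  [[0.7,0,0.7],[0,0,0],-1],
  [[0.7,0,0.7],[0,0,0],-1],
  [[0.7,0,0.7],[0,0,0],-1],
  [[0,0,0],[0,0,0],-1],
  [[0,0,0],[0,0,0],-1],
])

```text
time: 5.02
tcp_pos: [388.0, -138.2, 66.4]
tcp_rot: [0.655, 0.653, -0.27, 0.268]
wrist_force: [-0.1, 0.7, -0.6]
width: 0.2
grasp_force: 0.0
```

Request:
move_arm([
  [[0.7,0,0.7],[0,0,0],-1],
  [[0.7,0,0.7],[0,0,0],-1],
  [[0.7,0,0.7],[0,0,0],-1],
  [[0.7,0,0.7],[0,0,0],-1],
  [[0,0,0],[0,0,0],-1],
  [[0,0,0],[0,0,0],-1],
  [[0,0,0],[0,0,0],-1],
  [[0,0,0],[0,0,0],-1],
])

```text
time: 5.68
tcp_pos: [388.2, -138.3, 62.8]
tcp_rot: [0.655, 0.652, -0.27, 0.268]
wrist_force: [-0.3, -0.3, 0.3]
width: -0.2
grasp_force: 0.0
```

Request:
move_arm([
  [[0.7,0,0.7],[0,0,0],-1],
  [[0.7,0,0.7],[0,0,0],-1],
  [[0,0,0],[0,0,0],-1],
  [[0.7,0,0.7],[0,0,0],-1],
  [[0.7,0,0.7],[0,0,0],-1],
  [[0,0,0],[0,0,0],-1],
  [[0,0,0],[0,0,0],-1],
  [[0,0,0],[0,0,0],-1],
])

```text
time: 6.35
tcp_pos: [388.5, -139.6, 62.3]
tcp_rot: [0.656, 0.65, -0.272, 0.27]
wrist_force: [-10.3, 1.6, 24.1]
width: 0.1
grasp_force: 11.8
```

```bash
python3 - <<'E'
from rig import env
import cv2,pickle
from h import *
im=env.get_image('wrist');st=env.state()
cv2.imwrite('pics/w4.png',im['frame'][:,:,::-1])
print(st['tcp_pos'],st['wrist_force'])
E
```

```text
[ 388.49843963 -139.60580947   62.29189672] [-10.07216458   1.68426014  24.23041072]
```

View pics/w4.png

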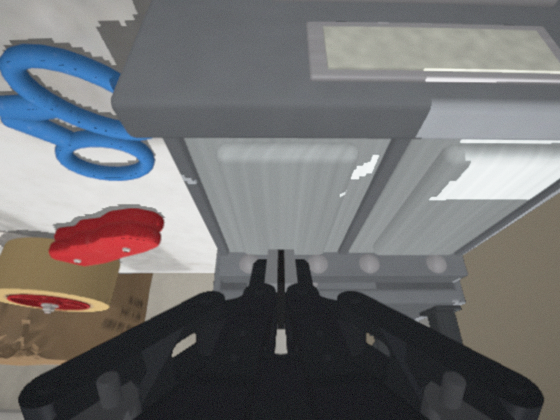

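The cover has snapped level. All four catch balls now show along row 265, and the wrist force is 24 N. I'll retract and move to the drawer front.

Request:
move_arm([
  [[-7,0,-7],[0,0,0],-1],
  [[-4,0,-10],[0,0,0],-1],
  [[0,0,-25],[0,0,0],-1],
  [[0,0,-35],[0,0,0],-1],
  [[0,0,-30],[0,0,0],-1],
  [[21,12,-21],[0,0,0],-1],
  [[21,12,-21],[0,0,0],-1],
  [[21,12,-21],[0,0,0],-1],
])

```text
time: 7.07
tcp_pos: [425.5, 20.1, 143.9]
tcp_rot: [0.656, 0.652, -0.269, 0.268]
wrist_force: [-0.5, -0.6, -0.6]
width: -0.0
grasp_force: 0.0
```

```bash
python3 - <<'E'
from rig import env
import cv2,pickle
from h import *
im=env.get_image('wrist');st=env.state()
cv2.imwrite('pics/w5.png',im['frame'][:,:,::-1])
print(st['tcp_pos'],st['wrist_force'],R.from_quat(st['tcp_rot']).as_matrix().round(3))
E
```

```text
[427.1807108   23.65195132 143.21050833] [-2.19030134  0.7295204   0.80777036] [[ 0.002  1.    -0.   ]
 [ 0.712 -0.001 -0.702]
 [-0.702  0.001 -0.712]]
```

View pics/w5.png

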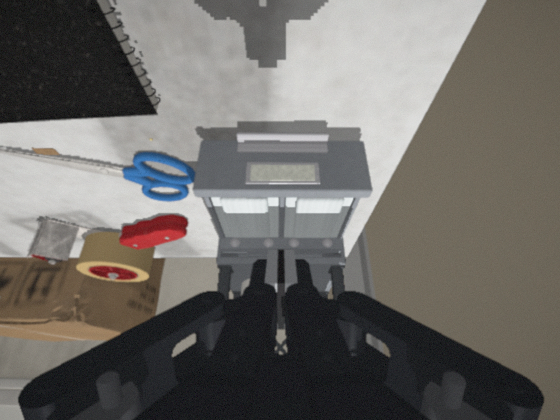

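Both covers are now level and symmetric, with the drawer centred at column 283. I'll lower the tool in front of the face.

Request:
move_arm([
  [[14.5,0,14.7],[0,0,0],-1],
  [[14.5,0,14.7],[0,0,0],-1],
  [[14.5,0,14.7],[0,0,0],-1],
  [[14.5,0,14.7],[0,0,0],-1],
  [[14,0,14],[0,0,0],-1],
  [[-7,0,7],[0,0,0],-1],
  [[-7,0,7],[0,0,0],-1],
  [[-7,0,7],[0,0,0],-1],
])

```text
time: 7.78
tcp_pos: [425.4, -12.5, 41.7]
tcp_rot: [0.656, 0.652, -0.27, 0.269]
wrist_force: [1.2, 0.6, -0.5]
width: -0.1
grasp_force: 0.0
```

Request:
move_arm([
  [[-3,0,3],[0,0,0],-1],
  [[-4,0,4],[0,0,0],-1],
  [[-5,0,5],[0,0,0],-1],
  [[-6,0,6],[0,0,0],-1],
  [[-6,0,6],[0,0,0],-1],
  [[-6,0,6],[0,0,0],-1],
  [[-6,0,6],[0,0,0],-1],
  [[-6,0,6],[0,0,0],-1],
])

```text
time: 8.45
tcp_pos: [424.6, -71.9, 40.3]
tcp_rot: [0.655, 0.652, -0.27, 0.268]
wrist_force: [0.4, 2.6, 2.1]
width: -0.2
grasp_force: 1.4
```

Request:
move_arm([
  [[-6,0,6],[0,0,0],-1],
  [[-6,0,6],[0,0,0],-1],
  [[-6,0,6],[0,0,0],-1],
  [[-6,0,6],[0,0,0],-1],
  [[-6,0,6],[0,0,0],-1],
  [[-6,0,6],[0,0,0],-1],
  [[-5,0,5],[0,0,0],-1],
  [[-4,0,4],[0,0,0],-1],
])

```text
time: 9.12
tcp_pos: [423.9, -135.6, 39.8]
tcp_rot: [0.656, 0.652, -0.27, 0.268]
wrist_force: [-1.7, 2.9, 1.8]
width: 0.3
grasp_force: 1.4
```

Request:
move_arm([
  [[-2.5,0,2.5],[0,0,0],-1],
  [[-2.5,0,2.5],[0,0,0],-1],
  [[-2.5,0,2.5],[0,0,0],-1],
  [[-2.5,0,2.5],[0,0,0],-1],
  [[-2,0,2],[0,0,0],-1],
  [[-2,0,2],[0,0,0],-1],
  [[-2,0,2],[0,0,0],-1],
  [[-1,0,1],[0,0,0],-1],
])

```text
time: 9.78
tcp_pos: [424.0, -158.7, 39.6]
tcp_rot: [0.656, 0.652, -0.27, 0.268]
wrist_force: [-3.0, 9.3, 2.7]
width: -0.2
grasp_force: 5.0
```

Request:
move_arm([
  [[-1,0,1],[0,0,0],-1],
  [[-1,0,1],[0,0,0],-1],
  [[-1,0,1],[0,0,0],-1],
  [[-1,0,1],[0,0,0],-1],
  [[0,0,0],[0,0,0],-1],
  [[0,0,0],[0,0,0],-1],
  [[0,0,0],[0,0,0],-1],
  [[0,0,0],[0,0,0],-1],
])

```text
time: 10.45
tcp_pos: [424.3, -164.6, 39.9]
tcp_rot: [0.655, 0.652, -0.27, 0.268]
wrist_force: [0.3, -1.0, -0.4]
width: -0.1
grasp_force: 0.0
```

The force dropped to zero, so the detent has pulled the drawer in. I'll follow up until I feel a firm stop.

Request:
move_arm([
  [[-1,0,1],[0,0,0],-1],
  [[-1,0,1],[0,0,0],-1],
  [[-1,0,1],[0,0,0],-1],
  [[-1,0,1],[0,0,0],-1],
  [[0,0,0],[0,0,0],-1],
  [[0,0,0],[0,0,0],-1],
  [[0,0,0],[0,0,0],-1],
  [[0,0,0],[0,0,0],-1],
])

```text
time: 11.12
tcp_pos: [424.2, -169.9, 39.8]
tcp_rot: [0.656, 0.652, -0.27, 0.268]
wrist_force: [-0.4, 5.0, 2.6]
width: -0.3
grasp_force: 2.6
```

Request:
move_arm([
  [[-0.7,0,0.7],[0,0,0],-1],
  [[-0.7,0,0.7],[0,0,0],-1],
  [[-0.7,0,0.7],[0,0,0],-1],
  [[0,0,0],[0,0,0],-1],
  [[0,0,0],[0,0,0],-1],
  [[0,0,0],[0,0,0],-1],
  [[0,0,0],[0,0,0],-1],
  [[0,0,0],[0,0,0],-1],
])

```text
time: 11.78
tcp_pos: [424.4, -170.4, 39.7]
tcp_rot: [0.656, 0.653, -0.268, 0.267]
wrist_force: [-7.4, 31.4, 13.1]
width: 0.1
grasp_force: 15.5
```

Hard stop at 31 N, so the drawer is home. I'll back off straight out, then up.

Request:
move_arm([
  [[3,0,-3],[0,0,0],-1],
  [[6,0,-6],[0,0,0],-1],
  [[14,0,-14],[0,0,0],-1],
  [[20,0,-20],[0,0,0],-1],
  [[20,0,-20],[0,0,0],-1],
  [[20,0,-20],[0,0,0],-1],
  [[0,0,-40],[0,0,0],-1],
  [[0,0,0],[0,0,0],-1],
])

```text
time: 12.45
tcp_pos: [427.1, -23.8, 72.1]
tcp_rot: [0.655, 0.653, -0.267, 0.27]
wrist_force: [1.1, -0.5, 1.8]
width: 0.0
grasp_force: 0.0
```

```bash
python3 - <<'E'
from rig import env
import cv2,numpy as np
s=env.get_image('side')['frame'];w=env.get_image('wrist')['frame'];st=env.state()
cv2.imwrite('pics/f.png',cv2.resize(np.hstack([s[60:340,150:430],w[:280,140:420]])[:,:,::-1],(800,400)))
print(st['tcp_pos'],st['wrist_force'])
E
```

```text
[425.47149288 -26.74509216  69.23125569] [-0.15794111 -0.62994001  0.25915361]
```

View pics/f.png

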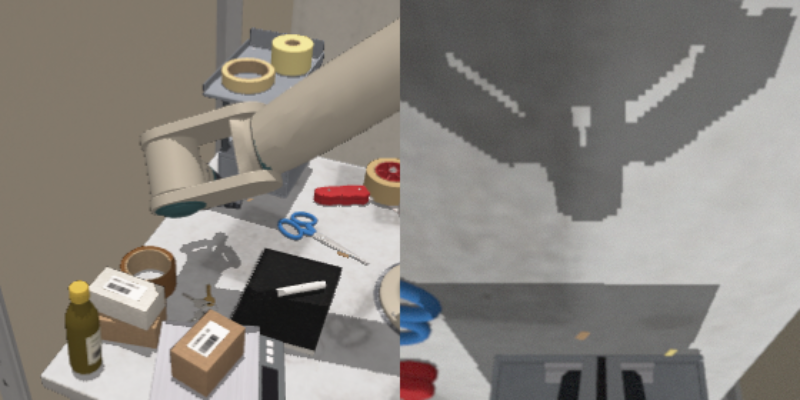

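The drawer is shut flush with the cabinet, the bottle and tape are undisturbed, and the tool is touching nothing.

```bash
python3 -c "
from rig import env
print(env.finish_job())"
```

```text
the job is handed in; nothing more can be done
None
```

The raised cover (the one nearer the robot) was pressed until it snapped in level, and only then was the drawer pushed fully home to a hard stop. The bottle and tape were left undisturbed, and I handed the job in at about 12.6 s.

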